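Snap the carry lid onto the food flask and lift it by the lid

TASK

Close the steel food flask for the lunch bag: set its push-on carry lid on the neck and press straight down until it clicks, then keep pressing for about a second, as hard as the click took, so that the lid is fully home. Then pick the closed flask up by the lid's carry loop alone and finish holding it still and upright about 10 cm clear of the worktop, ready to be taken; do not let go. Leave everything else where it is.

Things in the scene. Friction and masses are not known exactly. Their poses are not given: they have to be found in the camera images.
- flask: Plain brushed-steel insulated flask, 0.24 to 0.48 kg, standing loose and upright on the worktop, mouth up. Origin: centre of its underside; z up its axis. Round (yaw does not matter): body 72 mm across up to 108 mm high, rounded shoulder up to 128.5 mm, then a neck 38 mm across that ends in a bead at the mouth.
- flask_mouth (a point): Centre of the flask's open mouth, on the axis 151 mm above its underside. The neck's bead is 36 mm across here and widens downward to 44 mm at 7 mm below the mouth, then cuts back under to the 38 mm neck.
- flask_seat (a point): Where the lid's origin is when the lid is fully home: on the flask's axis, 131 mm above its underside (20 mm below the mouth), in any yaw. A lid only set on the mouth rests about 10 mm higher.
- lid: Black plastic push-on lid with an upright carry loop, 0.1 kg, standing loose on the worktop, skirt down. Origin: centre of the skirt's lower edge; z up. Round skirt 56 mm across, bore 47 mm, 20 mm deep; deck (its round top) at 26 mm, loop up to 58 mm above the origin. Six sprung clips inside the skirt snap under the flask's bead.
- lid_clips (a point): Level of the clips, on the lid's axis 8.6 mm above its origin. Pushed down the neck and held square, the lid resists with a force rising to about 10 N over 6 mm (up to 20 N if it leans), which drops as the clips snap under the bead and pull it down; the last 4 mm go by themselves until the mouth meets the deck. Snapped, it stands over 20 N of pull; unsnapped it lifts straight off.
- lid_grip (a point): Grip point of the carry loop, on the lid's axis 48 mm above its origin; axes as the lid's. The loop's bar is 46 mm long along x, 12 mm thick along y, 42 to 58 mm above the lid's origin, on two posts. Pinch it from above across the 12 mm (fingers closing along y); fingertips may go down to the deck at 26 mm.
- fork: Steel table fork lying on the worktop, 195 x 26 x 16 mm, along its x; bystander. Origin: centre of its underside.
- biscuits: Carton of biscuits lying on the worktop, 51 x 159 x 73 mm (long along its y); bystander. Origin: centre of its underside.
- bananas: Bunch of bananas, 65 x 257 x 73 mm (long along its y); bystander. Origin: centre of its underside.
- lemon: Lemon, 78 x 55 x 56 mm; bystander. Origin: centre of its underside as it first lies.
- garlic: Head of garlic, 56 mm; bystander. Origin: centre of its underside as it first lies.
- worktop: The fixed kitchen worktop on which everything stands; its top is the plane z = 0. (Its own origin lies in the slab, out of use.)
- mandarin_a: Mandarin on the white plate, 57 x 58 x 48 mm; bystander. Origin: centre of its underside as it first lies.
- mandarin_b: Mandarin on the white plate, 64 x 63 x 55 mm; bystander. Origin: centre of its underside as it first lies.
There are look-alikes about, which are no part of the job. Of the things shaped like the lid, the black one is meant.

How it is judged:
By the outcome, as a careful person would: the job done as asked, in the order asked, and still so for the second after the job is handed in, while the arm keeps its last pose, push and grip.
It also fails if it takes over 51 s, if anything falls off the work surface, if the arm or the gripper's body presses on something with over 40 N, if the wrist force passes 120 N, or if a joint passes its speed limit or range.

ROBOT

A 6-joint arm with a two-finger parallel gripper is mounted at the origin on a cart in front of the work surface, level with it; the furniture and walls round the work are solid. World frame = base frame: x ahead of the robot, y to its left, z up, the work surface at z = 0. Lengths are in m, angles in degrees, forces in N, time in s.
With the tool pointing down it reaches from about 0.35 to 0.875 m from the base axis. Payload 4.2 kg.
Tool frame: the origin (TCP) lies midway between the tips of the shut fingers; the grasp point (between the pads) lies 19 mm behind it (r.pinch_z is the distance from the TCP to the grasp point, in m); z points along the fingers, y is the line along which they close (so a half turn about z gives the same grasp; the last joint's range is limited). The gripper opens to 87 mm and grips with 3 to 60 N. Pads are 19 mm wide; open, the fingers measure 117 mm over their backs; the gripper's body (75 mm by 190 mm) begins 51 mm behind the grasp point.
Start: joints at [78.186, 22.042, 0.453, 0, -68.411, -14.817], TCP at [0.28, 0.559, 0.223] pointing down, gripper open.
Joint ranges: [-179.83, 179.83], [-69.29, 118.12], [-61.27, 80.66], [-181.25, 117.63], [-171.15, -9.14], [-177.46, 177.46]. Speed limits (degrees/s): [159.86, 159.86, 180, 180, 180, 180].

INTERFACE

Orientations are given as a 3x3 rotation matrix whose columns are the frame's x, y, z axes.
In Python, from station import r, imaging, models gives the robot as it stands. The module is installed in compiled form; this text tells all that it offers.
- The arm moves only by the tool apply_moves, never from a script. Its argument "moves" is a list of rows, each a list of 2 entries, a list of its own where there are three numbers: the shift along the tool's x, y, z in m, then the turn about the tool's z in degrees. A call has 1 to 5 rows; each row shifts and turns the commanded pose from where the row before left it, along the tool's axes as they then stand; what a row does not reach is not made up. A row lasts 1/12 s, in which the tool goes at most 41.7 mm and 7.16 degrees, less where a joint would pass 70% of its speed; a pose out of reach is approached as far as the arm can. A call is refused whole if a number of a shift passes 0.0417 or a number of a turn 7.16, either way. A call with a gripper value outside its range is refused whole. "hand" is the finger opening in m, from 0 to 0.087, set as the call begins (left out, the last holds). The fingers move at their own pace and stop on an object; the grip force is fixed at half the most. Time passes only in rows, so rows that do not move let the fingers close. It gives the time, the measured TCP pose, the force, the opening and the grip force at its end, in the units of the state.
- r.sense(): the state, without advancing time (a new reading comes with each control period).
- imaging.capture(name): name is "scene" or "top"; returns a dict with "frame" (420x560x3 uint8, blue, green, red), "intrinsics" (3x3 intrinsics, pixels), "eye" and "orientation" of the camera in the world. Camera axes: x right, y down, z forward; pixel columns grow to the right and rows downward; lengths in m; the calibration is good to about 2 mm. A picture is of the moment at which its call begins. There is no depth.
- r.finish_job(): hands the job in; it is judged then, once.
Trained networks look in a picture, given as the dict that the camera call returned (one of the last four; its "shot" number tells which), for a name from the list of things; names that differ only in an ending like _2 or _b are one class to them, and where a whole thing is asked for, a point or a joint stands for the part that bears it (a point fixed in the world has none). Each returns a list of dicts, best first, with "confidence" (0 to 1); they miss things now and then, are a little off and sometimes report something else, mostly with a low value. They report only what shows in the picture. A call takes as long as a camera call. They do not tell look-alikes from the thing itself.
- models.cut_out(picture, target): "region" (420x560 bool, what is visible of it) and "extent" ([left, top, width, height] as shares, 0 to 1, of the picture: columns of its width, rows of its height, round what is visible of it).
- models.place_of(picture, target): "at" ([column, row] as shares, 0 to 1, of the picture: columns of its width, rows of its height: a listed point, or the origin of a listed thing).
The state is a dict: "time_s": time; "joints": joint angles; "joint_velocities": joint speeds; "effort": joint torques, N m; "tcp_pos": TCP position; "ee_rot": TCP orientation; "wrist_force": force on the tool from outside, world axes, zero at the start; "moment": the same for the moment, N m; "gripper_width": opening from 0.0 (shut) to 1.0 (fully open); "gripper_force": force on a finger pad.
Only numpy, scipy, OpenCV 4.12 (cv2) and the standard library are available. Lean on these libraries where they do the work, as an engineer would, in place of code of your own. Each camera call takes 0.05 s, during which the arm holds its last target. There are 200 camera calls.

## Working session

There is one attempt and no reset: what is moved stays moved. The work goes in short steps, Python scripts to look and compute and a tool call to move; the robot and the scene stay as the last step left them, time stands still between calls to the robot, and variables do not carry over. Pictures are saved under pics/ and viewed, at most 10 in all, crops included, and the job is handed in when it is done.

Besides the shell and the picture viewer there is one more tool, called after "Call:" as a command line: name --argument value ..., lists and objects as JSON in quotes. apply_moves: Moves the arm, as the interface text tells. Its arguments: {"type":"object","properties":{"moves":{"type":"array"},"hand":{"type":"number"}},"required":["moves"]}

```bash
mkdir -p pics
cat > h.py <<'E'
import numpy as np, cv2
from station import r, imaging, models
def ray(p,uv):
    K=np.array(p["intrinsics"]);R=np.array(p["orientation"]);
    d=R@np.linalg.inv(K)@np.array([uv[0],uv[1],1.]);return np.array(p["eye"]),d
def atz(p,uv,z):
    e,d=ray(p,uv);return e+d*(z-e[2])/d[2]
def proj(p,X):
    K=np.array(p["intrinsics"]);R=np.array(p["orientation"]);c=K@(R.T@(np.array(X)-np.array(p["eye"])));return c[:2]/c[2]
E
python3 - <<'E'
from h import *
ps={}
for n in("scene","top"):
    p=imaging.capture(n);ps[n]=p
    cv2.imwrite(f"pics/{n}0.png",p["frame"])
    print(n,np.round(p["eye"],3),np.round(p["orientation"],3).tolist(),np.round(p["intrinsics"],1).tolist())
    for t,z in(("flask",0),("flask_mouth",.151),("lid",0),("lid_grip",.048)):
        for d in models.place_of(p,t):
            uv=np.array(d["at"])*[560,420];print(t,round(d["confidence"],2),uv.round(1),atz(p,uv,z).round(4))
print(r.sense())
E
```

```text
scene [0.638 0.545 1.033] [[-0.978, 0.187, -0.089], [0.206, 0.862, -0.463], [-0.01, -0.471, -0.882]] [[432.4, 0.0, 280.9], [0.0, 432.4, 216.7], [0.0, 0.0, 1.0]]
flask 0.72 [271.9 168.8] [ 0.5274 -0.1554  0.    ]
flask_mouth 0.92 [271.6 130.9] [ 0.521 -0.169  0.151]
lid 0.81 [308.3 147.9] [ 0.4075 -0.2056  0.    ]
lid 0.18 [234.1 266.1] [0.6807 0.1179 0.    ]
lid_grip 0.79 [321.9 244.6] [0.4554 0.1271 0.048 ]
lid_grip 0.71 [362.7 234.9] [0.3483 0.1228 0.048 ]
lid_grip 0.7 [306. 136.] [ 0.4147 -0.2131  0.048 ]
top [0.439 0.034 1.392] [[-0.012, -0.997, 0.074], [-1.0, 0.013, 0.008], [-0.009, -0.073, -0.997]] [[543.3, 0.0, 284.6], [0.0, 543.3, 218.3], [0.0, 0.0, 1.0]]
flask 0.68 [364.1 221.4] [ 0.5314 -0.1578  0.    ]
flask_mouth 0.83 [372.2 215.2] [ 0.5354 -0.1557  0.151 ]
lid 0.94 [384.4 269.1] [ 0.409  -0.2065  0.    ]
lid 0.91 [255.1 286.9] [0.3679 0.1233 0.    ]
lid 0.6 [255.8 253.8] [0.452  0.1208 0.    ]
lid 0.16 [252.9 251.9] [0.4569 0.1282 0.    ]
lid_grip 0.97 [251.2 256.8] [0.4443 0.1292 0.048 ]
lid_grip 0.85 [389.2 269.1] [ 0.4099 -0.2101  0.048 ]
lid_grip 0.83 [255.4 294.1] [0.3528 0.1196 0.048 ]
{'time_s': 0.5, 'joints': array([ 7.81848895e+01,  2.20426054e+01,  4.48302939e-01, -4.65493309e-03,
       -6.84098645e+01, -1.48160961e+01]), 'joint_velocities': array([ 0.02397809, -0.02122341,  0.14933522, -0.01212124, -0.03144816,
        0.0413525 ]), 'effort': array([ 2.90267135e-04, -3.90076232e+01,  1.87446141e+01,  4.22074825e+00,
        1.49808393e-02, -3.92839877e-05]), 'tcp_pos': array([0.28009864, 0.55865744, 0.22249865]), 'ee_rot': array([[ 8.93896825e-01, -4.48272751e-01, -8.88342090e-05],
       [-4.48272756e-01, -8.93896824e-01, -5.57170120e-05],
       [-5.44321991e-05,  8.96272159e-05, -9.99999995e-01]]), 'wrist_force': array([-0.31048419,  0.02441677, -0.64343461]), 'moment': array([-0.03673305, -0.06224439,  0.04557316]), 'gripper_force': 0.0, 'gripper_width': 1.0020592845585485}
```

View pics/scene0.png

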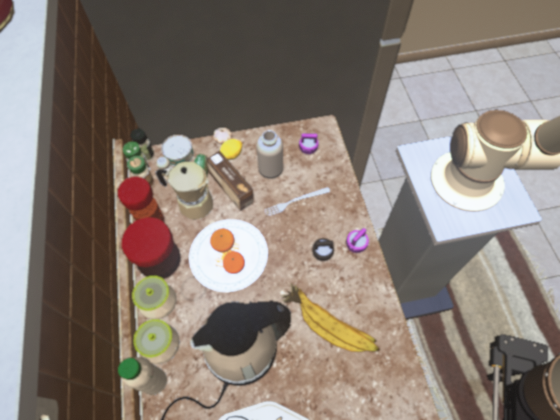

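View pics/top0.png

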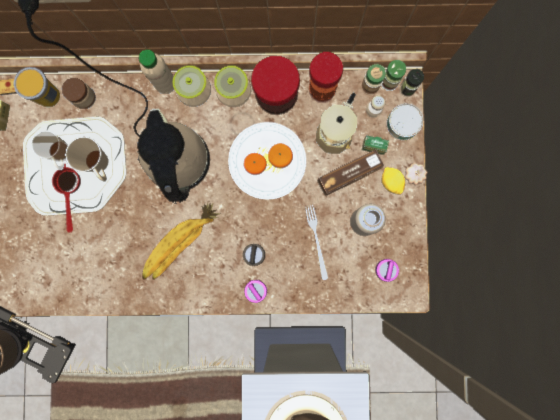

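```bash
cat >> h.py <<'E'
def tri(ps,uvs):
    A=np.zeros((3,3));b=np.zeros(3)
    for p,u in zip(ps,uvs):
        e,d=ray(p,u);d=d/np.linalg.norm(d);M=np.eye(3)-np.outer(d,d);A+=M;b+=M@e
    return np.linalg.solve(A,b)
E
python3 - <<'E'
from h import *
s=imaging.capture("scene");t=imaging.capture("top")
a=s["frame"];b=t["frame"]
def crop(f,c,r,h): return cv2.resize(f[r-h:r+h,c-h:c+h],(400,300) if 0 else (300,300),interpolation=cv2.INTER_CUBIC)
im=np.vstack([np.hstack([crop(a,322,246,25),crop(b,254,254,25)]),np.hstack([crop(a,270,150,30),crop(b,370,220,30)])])
cv2.imwrite("pics/crop.png",im)
print("mouth",tri([s,t],[(271.6,130.9),(372.2,215.2)]),"grip",tri([s,t],[(321.9,244.6),(251.2,256.8)]))
for n,p in(("s",s),("t",t)):
    for d in models.cut_out(p,"flask")[:1]+models.cut_out(p,"lid")[:3]:
        m=d["region"];ys,xs=np.nonzero(m);print(n,d["confidence"],xs.min(),xs.max(),ys.min(),ys.max(),xs.mean(),ys.mean())
E
```

```text
mouth [ 0.52884532 -0.15034349  0.17642257] grip [0.44950546 0.12747665 0.04434166]
s 0.78 257 282 130 178 269.5878564857406 154.15179392824288
s 0.94 346 367 228 252 356.85977011494253 240.5241379310345
s 0.65 311 333 238 260 322.24 248.72470588235294
s 0.59 298 318 133 153 307.93131868131866 143.12637362637363
t 0.83 350 385 203 235 367.6156424581006 219.66703910614524
t 0.93 243 264 244 265 253.7789757412399 254.33423180592993
t 0.82 244 266 279 303 255.19626168224298 290.8761682242991
t 0.61 375 398 258 282 386.91255605381167 270.2242152466368
```

View pics/crop.png

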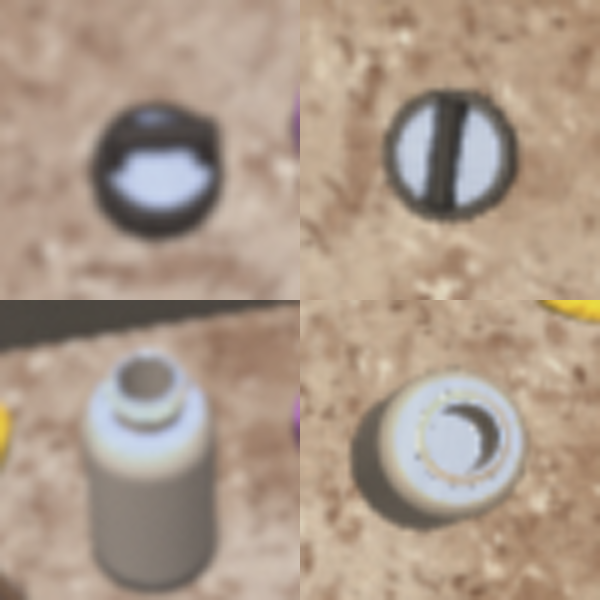

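```bash
cat > mask.py <<'E'
from h import *
E
python3 - <<'E'
from h import *
s=imaging.capture("scene");t=imaging.capture("top")
print("mouth s",atz(s,(269.2,135.8),.151),"t",atz(t,(371.8,217.8),.151),tri([s,t],[(269.2,135.8),(371.8,217.8)]))
# lid: bar ends at top
f=t["frame"]
c=lambda u,v:((u-300)/6+229-.42,v/6+229-.42)
a=atz(t,c(455,98),.058);b=atz(t,c(440,212),.058);print("bar",a,b,(a+b)/2,np.linalg.norm(a-b),np.degrees(np.arctan2(a[1]-b[1],a[0]-b[0])))
print("skirt",atz(t,c(450.5,155),.02))
for z in(.0,.108):
  print("flask body",[atz(t,(u,v),.1)[:2].round(3) for u,v in((355.6,220),(384.8,220),(370,204.6),(370,232.8))])
# dark bar: bright deck either side -> PCA of dark pixels within lid disc
g=f.max(2).astype(int);yy,xx=np.mgrid[:420,:560]
m=((xx-253.7)**2+(yy-254.6)**2<8.3**2)&(g<110)
P=np.array([atz(t,(x,y),.058)[:2] for y,x in zip(*np.nonzero(m))]);w,V=np.linalg.eigh(np.cov(P.T));v=V[:,1];print("pca",P.mean(0),np.degrees(np.arctan(v[1]/v[0])),len(P),np.sqrt(w))
# model overlay in scene
for X in((.4485,.127,.058),):print(proj(s,X),proj(t,X))
J=r.sense();R=J["ee_rot"];print("tool y yaw",np.degrees(np.arctan2(R[1,1],R[0,1])), "x yaw",np.degrees(np.arctan2(R[1,0],R[0,0])))
E
```

```text
mouth s [ 0.53017955 -0.15467729  0.151     ] t [ 0.52943449 -0.15471473  0.151     ] [ 0.52980011 -0.15488719  0.15056897]
bar [0.47325117 0.12038877 0.058     ] [0.42685883 0.12689935 0.058     ] [0.450055   0.12364406 0.058     ] 0.04684695311078104 -7.988573396312605
skirt [0.45031469 0.12493598 0.02      ]
flask body [array([ 0.528, -0.124]), array([ 0.527, -0.193]), array([ 0.565, -0.159]), array([ 0.497, -0.157])]
flask body [array([ 0.528, -0.124]), array([ 0.527, -0.193]), array([ 0.565, -0.159]), array([ 0.497, -0.157])]
pca [0.44964674 0.12445404] -9.32381669622362 73 [0.00321932 0.01170801]
[324.89819336 242.3563301 ] [251.80168604 255.05427773]
tool y yaw -116.63285001686708 x yaw -26.63284995013638
```

The black lid is at top px (254,255) and scene px (322,247). The two lid-like purple things, at top px (256,291) and (388,270), are decoys. In the enlarged crop the black one has a dark bar and skirt, so it fits the description. Its position is (0.450, 0.124), with the bar at a yaw of about -8.5°. Both views put the flask mouth at (0.530, -0.155, 0.151).

Call:
apply_moves --moves '[[[0,0,0],-6],[[0,0,0],-6],[[0,0,0],-6],[[0.0194,0.0338,0],0],[[0.0194,0.0338,0],0]]' --hand 0.06

```text
time_s: 1.32
tcp_pos: [0.308, 0.4863, 0.2217]
ee_rot: [[0.989, -0.147, -0.0], [-0.147, -0.989, -0.001], [-0.0, 0.001, -1.0]]
wrist_force: [1.7, -0.2, 0.5]
gripper_width: 0.727
gripper_force: 0.0
```

Call:
apply_moves --moves '[[[0.0194,0.0338,0],0],[[0.0194,0.0338,0],0],[[0.0194,0.0338,0],0],[[0.0194,0.0338,0],0],[[0.0194,0.0338,0],0]]'

```text
time_s: 1.73
tcp_pos: [0.3792, 0.3026, 0.2228]
ee_rot: [[0.989, -0.149, 0.0], [-0.149, -0.989, 0.001], [0.0, -0.001, -1.0]]
wrist_force: [0.5, 0.0, 0.3]
gripper_width: 0.692
gripper_force: 0.0
```

Call:
apply_moves --moves '[[[0.0194,0.0338,0],0],[[0.0194,0.0338,0],0],[[0.0194,0.0338,0.01],0],[[0.0194,0.0338,0.02],0],[[0.0194,0.0338,0.02],0]]'

```text
time_s: 2.15
tcp_pos: [0.4489, 0.1249, 0.1751]
ee_rot: [[0.989, -0.15, 0.003], [-0.15, -0.989, 0.002], [0.003, -0.002, -1.0]]
wrist_force: [1.3, 1.2, -0.6]
gripper_width: 0.689
gripper_force: 0.0
```

Call:
apply_moves --moves '[[[0,0,0.03],0],[[0,0,0.02],0],[[0,0,0.01],0],[[0,0,0],0],[[0,0,0],0]]'

```text
time_s: 2.57
tcp_pos: [0.4482, 0.1262, 0.1145]
ee_rot: [[0.989, -0.15, -0.0], [-0.15, -0.989, -0.001], [-0.0, 0.001, -1.0]]
wrist_force: [0.8, 0.4, -0.2]
gripper_width: 0.689
gripper_force: 0.0
```

```bash
cat > go.py <<'E'
import sys
from h import *
T=np.array(eval(sys.argv[1]));S=r.sense();R=S["ee_rot"]
print(S["time_s"],S["tcp_pos"].round(4),"xyaw",np.degrees(np.arctan2(R[1,0],R[0,0])).round(2),"F",S["wrist_force"].round(2),"grip",S["gripper_force"],S["gripper_width"],"tooldelta",(R.T@(T-S["tcp_pos"])).round(4))
E
python3 go.py "[.45,.1242,.029]"
python3 - <<'E'
from h import *
a=imaging.capture("scene")["frame"];b=imaging.capture("top")["frame"]
im=np.hstack([cv2.resize(a[205:285,280:360],(400,400),interpolation=3),cv2.resize(b[214:294,214:294],(400,400),interpolation=3)])
cv2.imwrite("pics/c2.png",im)
E
```

```text
2.5667 [0.4482 0.1262 0.1145] xyaw -8.62 F [ 0.85  0.36 -0.15] grip 0.0 0.6888986489082218 tooldelta [0.0021 0.0017 0.0855]
```

View pics/c2.png

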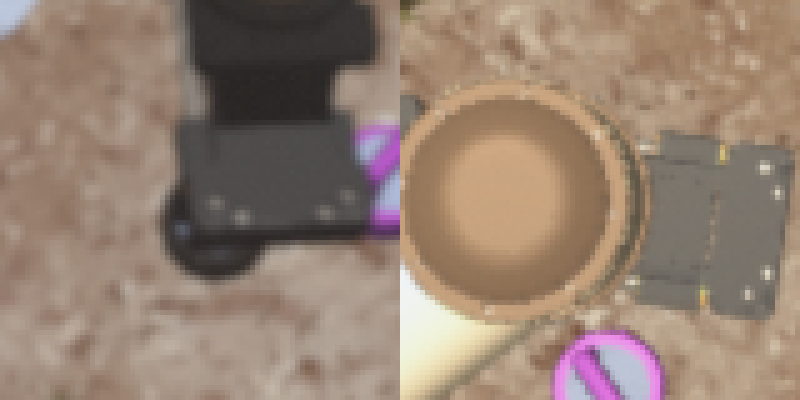

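The gripper hides the lid in both views: its body covers scene crop (190–370, 120–240) and the arm covers the top view. The measured pose is consistent, so I'll descend on it.

Call:
apply_moves --moves '[[[0.002,0.0017,0.02],0],[[0,0,0.025],0],[[0,0,0.02],0],[[0,0,0.015],0],[[0,0,0.0055],0]]'

```text
time_s: 3.08
tcp_pos: [0.4493, 0.1244, 0.0281]
ee_rot: [[0.989, -0.15, -0.001], [-0.15, -0.989, -0.001], [-0.001, 0.001, -1.0]]
wrist_force: [0.1, -0.2, -0.3]
gripper_width: 0.688
gripper_force: 0.0
```

Call:
apply_moves --moves '[[[0,0,0],0],[[0,0,0],0],[[0,0,0],0],[[0,0,0],0],[[0,0,0],0]]' --hand 0.0

```text
time_s: 3.5
tcp_pos: [0.4503, 0.1247, 0.03]
ee_rot: [[0.989, -0.15, 0.002], [-0.15, -0.989, 0.001], [0.002, -0.002, -1.0]]
wrist_force: [0.7, 0.4, 0.2]
gripper_width: 0.402
gripper_force: 0.0
```

Call:
apply_moves --moves '[[[0,0,0],0],[[0,0,0],0],[[0,0,0],0],[[0,0,0],0],[[0,0,0],0]]'

```text
time_s: 3.92
tcp_pos: [0.45, 0.1245, 0.0291]
ee_rot: [[0.989, -0.15, 0.0], [-0.15, -0.989, 0.0], [0.0, -0.0, -1.0]]
wrist_force: [-1.5, -0.4, 0.9]
gripper_width: 0.134
gripper_force: 30.0
```

```bash
python3 go.py "[.45,.1242,.029]"
```

```text
3.9167 [0.45   0.1245 0.0291] xyaw -8.62 F [-1.51 -0.43  0.85] grip 29.999988991767168 0.13446180936061983 tooldelta [0.0001 0.0003 0.0001]
```

Call:
apply_moves --moves '[[[0,0,-0.01],0],[[0,0,-0.03],0],[[0,0,-0.04],0],[[0,0,-0.04],0],[[0,0,-0.04],0]]'

```text
time_s: 4.33
tcp_pos: [0.4489, 0.1238, 0.1903]
ee_rot: [[0.989, -0.15, -0.002], [-0.15, -0.989, -0.001], [-0.001, 0.001, -1.0]]
wrist_force: [0.2, -0.6, -2.0]
gripper_width: 0.132
gripper_force: 30.0
```

Call:
apply_moves --moves '[[[0,0,-0.03],0],[[0.005,0.011,-0.02],0],[[0.012,0.026,0],0],[[0.0135,0.0294,0],0],[[0.0135,0.0294,0],0]]'

```text
time_s: 4.75
tcp_pos: [0.4786, 0.0222, 0.2392]
ee_rot: [[0.989, -0.149, 0.0], [-0.149, -0.989, 0.001], [0.0, -0.001, -1.0]]
wrist_force: [-0.2, 0.7, -0.8]
gripper_width: 0.131
gripper_force: 30.0
```

Call:
apply_moves --moves '[[[0.0135,0.0294,0],0],[[0.0135,0.0294,0],0],[[0.0135,0.0294,0],0],[[0.0135,0.0294,0],0],[[0.0125,0.028,0],0]]'

```text
time_s: 5.17
tcp_pos: [0.5225, -0.1326, 0.2384]
ee_rot: [[0.989, -0.151, -0.001], [-0.151, -0.989, 0.0], [-0.001, -0.0, -1.0]]
wrist_force: [0.4, -0.8, -0.4]
gripper_width: 0.129
gripper_force: 30.0
```

Call:
apply_moves --moves '[[[0.008,0.018,0],0],[[0.0025,0.005,0],0],[[0,0,0],0],[[0,0,0],0],[[0,0,0],0]]'

```text
time_s: 5.58
tcp_pos: [0.5293, -0.1543, 0.2388]
ee_rot: [[0.989, -0.149, -0.001], [-0.149, -0.989, 0.0], [-0.001, -0.0, -1.0]]
wrist_force: [0.4, 0.3, -1.5]
gripper_width: 0.134
gripper_force: 30.0
```

```bash
python3 go.py "[.53,-.155,.190]"
python3 - <<'E'
from h import *
a=imaging.capture("scene")["frame"]
im=cv2.resize(a[95:195,210:330],(720,600),interpolation=3)
cv2.imwrite("pics/c3.png",im)
E
```

```text
5.5833 [ 0.5293 -0.1543  0.2388] xyaw -8.57 F [ 0.37  0.28 -1.55] grip 29.999969797208905 0.13428446620809453 tooldelta [0.0008 0.0006 0.0488]
```

View pics/c3.png

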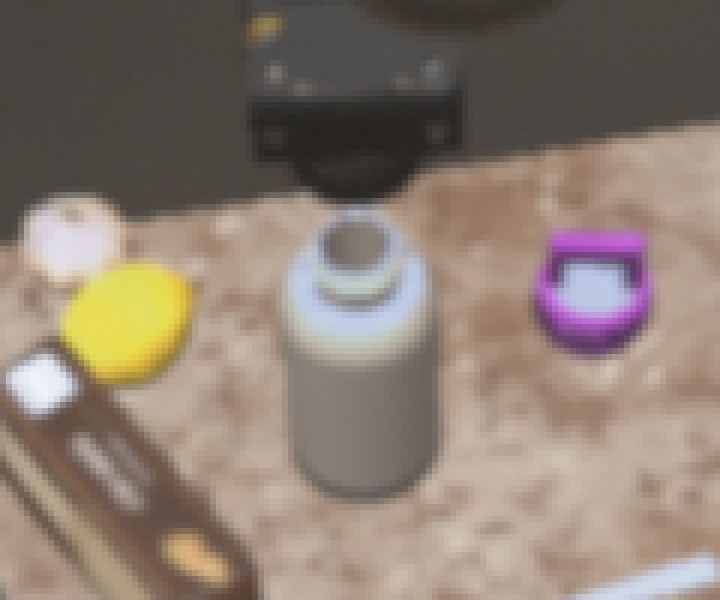

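The lid sits dark at crop (360,170), centred within a pixel or so over the mouth at crop (356,242). I'll check this against the projected geometry.

Run:
```python
from h import *
s=imaging.capture("scene");q=lambda uv:((uv-[210,95]+.42)*6).round(0)
th=np.linspace(0,6.28,73)
def circ(c,z,rad):
    P=np.array([q(proj(s,(c[0]+rad*np.cos(a),c[1]+rad*np.sin(a),z))) for a in th]);return P.min(0),P.max(0)
print("lid bottom",circ((.5293,-.1543),.2388-.029,.028),"deck",circ((.5293,-.1543),.2388-.003,.028))
print("mouth",circ((.53,-.155),.151,.018),"bead",circ((.53,-.155),.144,.022));print("body108",circ((.53,-.155),.1,.036),"base",circ((.53,-.155),0,.036))
f=cv2.resize(s["frame"][95:195,210:330],(720,600),interpolation=3).max(2)
for y in(160,175,185):print(y,[(x,int(f[y,x])) for x in range(270,450,10)])
print("col360",[(y,int(f[y,360])) for y in range(150,260,6)])
for y in(242,250,400,430):print(y,[(x,int(f[y,x])) for x in range(280,450,8)])
```

```text
lid bottom (array([287., 103.]), array([424., 210.])) deck (array([283.,  59.]), array([423., 167.]))
mouth (array([316., 214.]), array([400., 280.])) bead (array([307., 217.]), array([410., 298.]))
body108 (array([281., 255.]), array([443., 386.])) base (array([294., 386.]), array([444., 510.]))
160 [(270, 49), (280, 48), (290, 41), (300, 41), (310, 42), (320, 45), (330, 47), (340, 47), (350, 50), (360, 49), (370, 50), (380, 52), (390, 44), (400, 42), (410, 41), (420, 55), (430, 64), (440, 73)]
175 [(270, 75), (280, 75), (290, 67), (300, 44), (310, 43), (320, 46), (330, 49), (340, 52), (350, 52), (360, 48), (370, 47), (380, 44), (390, 42), (400, 41), (410, 79), (420, 133), (430, 144), (440, 153)]
185 [(270, 74), (280, 75), (290, 70), (300, 54), (310, 47), (320, 42), (330, 46), (340, 46), (350, 48), (360, 45), (370, 44), (380, 43), (390, 44), (400, 50), (410, 110), (420, 154), (430, 157), (440, 155)]
col360 [(150, 44), (156, 49), (162, 53), (168, 50), (174, 48), (180, 45), (186, 43), (192, 45), (198, 72), (204, 133), (210, 178), (216, 162), (222, 137), (228, 131), (234, 132), (240, 1
[... 416 characters left out ...]
 120), (352, 124), (360, 131), (368, 134), (376, 134), (384, 156), (392, 191), (400, 192), (408, 175), (416, 175), (424, 174), (432, 167), (440, 166), (448, 169)]
400 [(280, 176), (288, 142), (296, 134), (304, 134), (312, 137), (320, 137), (328, 137), (336, 134), (344, 133), (352, 133), (360, 130), (368, 128), (376, 126), (384, 122), (392, 120), (400, 116), (408, 111), (416, 109), (424, 108), (432, 120), (440, 151), (448, 174)]
430 [(280, 178), (288, 144), (296, 133), (304, 132), (312, 136), (320, 136), (328, 135), (336, 134), (344, 133), (352, 131), (360, 128), (368, 127), (376, 125), (384, 121), (392, 119), (400, 116), (408, 110), (416, 109), (424, 106), (432, 113), (440, 139), (448, 168)]
```

Lid and flask are shifted by the same small calibration offset, so their relative alignment is under 1 mm. Going down.

Call:
apply_moves --moves '[[[0.0005,0.0005,0.015],0],[[0,0,0.02],0],[[0,0,0.015],0],[[0,0,0.008],0],[[0,0,0.004],0]]'

```text
time_s: 6.1
tcp_pos: [0.5295, -0.1551, 0.176]
ee_rot: [[0.989, -0.149, -0.002], [-0.149, -0.989, 0.0], [-0.002, 0.0, -1.0]]
wrist_force: [-0.5, 0.4, -1.1]
gripper_width: 0.134
gripper_force: 30.0
```

Call:
apply_moves --moves '[[[0,0,0.002],0],[[0,0,0.002],0],[[0,0,0.002],0],[[0,0,0],0],[[0,0,0],0]]'

```text
time_s: 6.52
tcp_pos: [0.5305, -0.1559, 0.1715]
ee_rot: [[0.989, -0.15, 0.001], [-0.15, -0.989, -0.0], [0.001, -0.0, -1.0]]
wrist_force: [0.8, -0.0, -1.2]
gripper_width: 0.132
gripper_force: 30.0
```

Still free, with the lid 1–2 mm above where it rests on the mouth. Now slow pressing.

Call:
apply_moves --moves '[[[0,0,0.001],0],[[0,0,0.001],0],[[0,0,0.001],0],[[0,0,0.001],0],[[0,0,0],0]]'

```text
time_s: 6.93
tcp_pos: [0.531, -0.1563, 0.1683]
ee_rot: [[0.989, -0.15, 0.002], [-0.15, -0.989, -0.001], [0.003, 0.001, -1.0]]
wrist_force: [0.6, -1.9, 5.0]
gripper_width: 0.134
gripper_force: 30.0
```

Call:
apply_moves --moves '[[[0,0,0.001],0],[[0,0,0.001],0],[[0,0,0],0]]'

```text
time_s: 7.18
tcp_pos: [0.5312, -0.1564, 0.167]
ee_rot: [[0.989, -0.149, 0.003], [-0.149, -0.989, -0.001], [0.003, 0.001, -1.0]]
wrist_force: [-0.7, -0.9, 7.9]
gripper_width: 0.137
gripper_force: 30.0
```

Call:
apply_moves --moves '[[[0,0,0.001],0],[[0,0,0.001],0],[[0,0,0],0]]'

```text
time_s: 7.43
tcp_pos: [0.5306, -0.1558, 0.1635]
ee_rot: [[0.989, -0.15, 0.002], [-0.15, -0.989, 0.0], [0.002, -0.001, -1.0]]
wrist_force: [0.7, 0.3, -2.2]
gripper_width: 0.133
gripper_force: 30.0
```

Call:
apply_moves --moves '[[[0,0,0.001],0],[[0,0,0.001],0],[[0,0,0],0]]'

```text
time_s: 7.68
tcp_pos: [0.5299, -0.1557, 0.1602]
ee_rot: [[0.989, -0.15, -0.001], [-0.15, -0.989, 0.0], [-0.001, -0.0, -1.0]]
wrist_force: [0.5, -0.4, -1.6]
gripper_width: 0.133
gripper_force: 30.0
```

Call:
apply_moves --moves '[[[0,0,0.001],0],[[0,0,0.001],0],[[0,0,0],0]]'

```text
time_s: 7.93
tcp_pos: [0.531, -0.156, 0.1599]
ee_rot: [[0.989, -0.15, 0.002], [-0.15, -0.989, -0.001], [0.002, 0.0, -1.0]]
wrist_force: [1.5, -0.3, 3.9]
gripper_width: 0.133
gripper_force: 30.0
```

Call:
apply_moves --moves '[[[0,0,0.001],0],[[0,0,0],0]]'

```text
time_s: 8.1
tcp_pos: [0.531, -0.156, 0.1599]
ee_rot: [[0.989, -0.149, 0.002], [-0.149, -0.989, -0.001], [0.003, 0.001, -1.0]]
wrist_force: [-0.5, 0.9, 7.9]
gripper_width: 0.137
gripper_force: 30.0
```

Call:
apply_moves --moves '[[[0,0,0.001],0],[[0,0,0.0005],0],[[0,0,0],0],[[0,0,0],0],[[0,0,0],0]]'

```text
time_s: 8.52
tcp_pos: [0.5313, -0.1562, 0.1599]
ee_rot: [[0.989, -0.149, 0.004], [-0.149, -0.989, -0.002], [0.004, 0.001, -1.0]]
wrist_force: [-2.8, 1.2, 13.4]
gripper_width: 0.132
gripper_force: 30.0
```

Call:
apply_moves --moves '[[[0,0,0],0],[[0,0,0],0],[[0,0,0],0],[[0,0,0],0],[[0,0,0],0]]'

```text
time_s: 8.93
tcp_pos: [0.5312, -0.1562, 0.1599]
ee_rot: [[0.989, -0.149, 0.004], [-0.149, -0.989, -0.002], [0.004, 0.001, -1.0]]
wrist_force: [-2.5, 0.4, 14.5]
gripper_width: 0.134
gripper_force: 30.0
```

Call:
apply_moves --moves '[[[0,0,0],0],[[0,0,0],0],[[0,0,0],0],[[0,0,0],0],[[0,0,0],0]]'

```text
time_s: 9.35
tcp_pos: [0.5312, -0.1562, 0.1599]
ee_rot: [[0.989, -0.149, 0.004], [-0.149, -0.989, -0.002], [0.004, 0.001, -1.0]]
wrist_force: [-2.7, 1.4, 12.9]
gripper_width: 0.13
gripper_force: 30.0
```

Pressed at about 13 N for over 1.2 s, with the lid at its home height. Lifting gently.

Call:
apply_moves --moves '[[[0,0,-0.002],0],[[0,0,-0.002],0],[[0,0,-0.003],0],[[0,0,-0.004],0],[[0,0,-0.004],0]]'

```text
time_s: 9.77
tcp_pos: [0.5288, -0.1556, 0.1702]
ee_rot: [[0.989, -0.151, -0.004], [-0.151, -0.989, 0.001], [-0.004, -0.0, -1.0]]
wrist_force: [0.2, 0.2, -4.7]
gripper_width: 0.135
gripper_force: 30.0
```

Call:
apply_moves --moves '[[[0,0,-0.005],0],[[0,0,-0.006],0],[[0,0,-0.007],0],[[0,0,-0.008],0],[[0,0,-0.008],0]]'

```text
time_s: 10.18
tcp_pos: [0.5302, -0.1558, 0.2064]
ee_rot: [[0.989, -0.15, 0.0], [-0.15, -0.989, 0.0], [0.0, -0.0, -1.0]]
wrist_force: [0.2, -0.7, -5.4]
gripper_width: 0.128
gripper_force: 30.0
```

Call:
apply_moves --moves '[[[0,0,-0.01],0],[[0,0,-0.01],0],[[0,0,-0.01],0],[[0,0,-0.008],0],[[0,0,-0.006],0]]'

```text
time_s: 10.6
tcp_pos: [0.5305, -0.1559, 0.2511]
ee_rot: [[0.989, -0.15, 0.002], [-0.15, -0.989, -0.0], [0.002, -0.0, -1.0]]
wrist_force: [0.3, -0.1, -5.5]
gripper_width: 0.134
gripper_force: 30.0
```

Call:
apply_moves --moves '[[[0,0,-0.005],0],[[0,0,-0.003],0],[[0,0,-0.002],0],[[0,0,-0.001],0],[[0,0,0],0]]'

```text
time_s: 11.02
tcp_pos: [0.53, -0.1558, 0.2603]
ee_rot: [[0.989, -0.15, -0.0], [-0.15, -0.989, 0.0], [-0.0, 0.0, -1.0]]
wrist_force: [-0.6, -0.9, -4.9]
gripper_width: 0.133
gripper_force: 30.0
```

Call:
apply_moves --moves '[[[0,0,0],0],[[0,0,0],0],[[0,0,0],0],[[0,0,0],0],[[0,0,0],0]]'

```text
time_s: 11.43
tcp_pos: [0.5301, -0.1558, 0.2603]
ee_rot: [[0.989, -0.15, -0.0], [-0.15, -0.989, 0.0], [-0.0, 0.0, -1.0]]
wrist_force: [0.5, -0.0, -4.8]
gripper_width: 0.132
gripper_force: 30.0
```

```bash
python3 go.py "[.53,-.155,.26]"
python3 - <<'E'
from h import *
a=imaging.capture("scene")["frame"]
cv2.imwrite("pics/c4.png",cv2.resize(a[75:195,208:352],(720,600),interpolation=3))
E
```

```text
11.4333 [ 0.5301 -0.1558  0.2603] xyaw -8.63 F [ 0.54 -0.01 -4.77] grip 29.99932972714305 0.13221152824770271 tooldelta [-0.0002 -0.0008  0.0003]
```

View pics/c4.png

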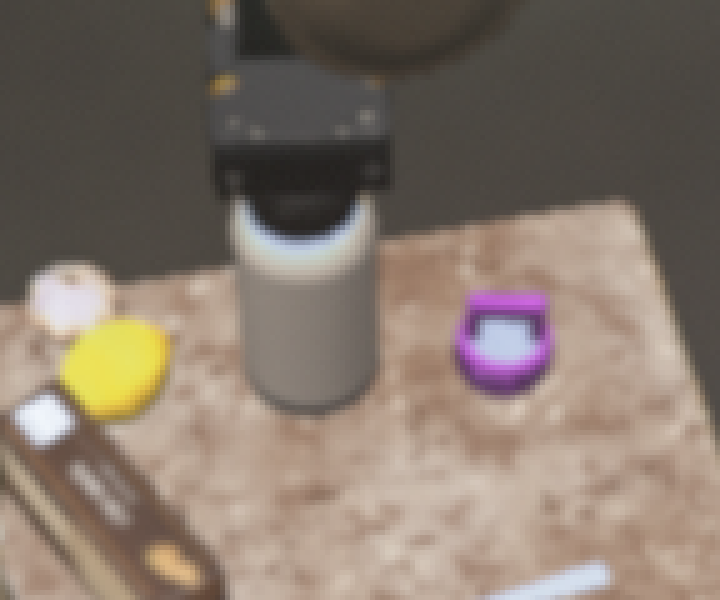

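The flask hangs upright under the lid, which is seated on the shoulder at crop (303,230). Its base, at crop (310,410), is about 10 cm up, with a steady load of about 4.8 N. Everything else is in place.

```bash
python3 -c "
from station import r
print(r.finish_job())"
```

```text
the job is handed in; nothing more can be done
None
```

The lid clicked home and was pressed at about 13 N for over a second; the closed flask is held by its carry loop, upright and still about 10 cm above the worktop, and the job is handed in.

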